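# Mount a plaster jaw model on its stand

## Task

In the dental lab, lower the loose aluminium plate with two round holes and a long slot onto the stand until it lies flush with both guide pins in its holes, and let it go. Then take the plaster jaw model, rest it, parallel to the stand, on top of the locating stud that sticks up through the slot, slide it along the stand until the now hidden stud drops into the socket under the model, and press it down flush. Finish while still pressing the model down firmly (about 10 to 20 N) with the robot, and leave the bottle, bowl and screwdriver alone.

Things in the scene. Friction and masses are not known exactly. Their poses are not given: they have to be found in the camera images.
- stand: stand fixed to the bench amid the work. Dark foot 130 x 84 x 8 mm; aluminium block on it, 108 (x) x 44 (y) mm, flat top 40 mm above the bench. Origin: centre of the underside, on the bench; z up, x along the block. On the top two round-tipped steel guide pins, 8 mm thick, 12 mm tall, at x = +42 and -42 mm, y = 0, and between them the locating stud (see stand_top).
- stand_top (a point): centre of the stand block's flat top, axes as the stand's. The fixed round-tipped steel locating stud, 10 mm thick, rises 23 mm from the top (63 mm above the bench; 9 mm above a flush plate). It is on the centre line (y = 0) but each time elsewhere between x = -12 and +12 mm; its place is not reported: see it or feel for it.
- plate: loose aluminium plate 108 (x) x 48 (y) x 14 mm, about 0.17 kg, flat on the bench on either side of the stand. Origin: centre of underside; z up. Holes right through: two round, 10.5 mm wide, at x = +42 and -42 mm, y = 0; in the middle a slot 42 (x) by 15 (y) mm to clear the stud. Either way round fits. Grip across the 48 mm. Flush on the stand: underside 40 mm, top 54 mm above the bench.
- model: loose plaster jaw model, about 0.15 kg, flat on the bench on the stand's other side: block 66 (x) x 50 (y) x 22 mm, a horseshoe of teeth on top (35 mm in all, within the block's outline). Origin: centre of underside; z up, front teeth to +x. Grip across the 50 mm width of the block. Must end with x parallel to the stand's x, either way round.
- socket (a point): mouth of the model's round blind socket, at the centre of its underside (same point and axes as the model): 13 mm wide, 12 mm deep, edge bevelled 2 mm. It is 63 mm above the bench while the model rides on the stud's tip, 54 mm when the model is flush on the plate with the stud inside.
- bottle: bystander: amber glass bottle with blue cap, 60 mm in diameter, 130 mm tall, standing; origin at the centre of its underside
- bowl: bystander: small dark rubber mixing bowl, 90 mm across, 50 mm tall; origin at the centre of its underside
- screwdriver: bystander: small screwdriver about 150 mm long lying crosswise on the bench beyond the stand; origin near its middle
Not all that is in view belongs to the job. Of the things like the plate, leave any that is turquoise; of the rest the larger one is meant. What is shaped like the stand but green is not meant.

How it is judged:
By the outcome, as a careful person would: the job done as asked, in the order asked, and still so for the second after the job is handed in, while the arm keeps its last pose, push and grip.
It also fails if it takes over 67 s, if anything falls off the work surface, if the arm or the gripper's body presses on something with over 40 N, if the wrist force passes 120 N, or if a joint passes its speed limit or range.

## Robot

A 7-joint arm with a two-finger parallel gripper is mounted at the origin on the work surface. World frame = base frame: x ahead of the robot, y to its left, z up, the work surface at z = 0. Lengths are in mm, angles in rad, forces in N, time in s.
With the tool pointing down it reaches from about 400 to 850 mm from the base axis. Payload 4.4 kg.
Tool frame: the origin (TCP) lies midway between the tips of the shut fingers; the grasp point (between the pads) lies 19 mm behind it; z points along the fingers, y is the direction in which the jaws open and shut (so a half turn about z gives the same grasp; the last joint's range is limited). The gripper opens to 94 mm and grips with 3 to 60 N. Pads are 16 mm wide; open, the fingers measure 119 mm over their backs; the gripper's body (75 mm by 177 mm) begins 78 mm behind the grasp point.
Start: joints at [-1.413, 0.628, 0.038, 1.517, -0.027, 0.996, -0.02], TCP at [144.232, 633.81, 205.478] pointing down, gripper open.
Joint ranges: [-3.06, 3.06], [-0.37, 2.12], [-1.25, 1.32], [0.18, 2.47], [-1.1, 4.24], [0.23, 1.98], [-2.94, 2.94]. Speed limits (rad/s): [2.57, 2.57, 3.14, 3.14, 3.14, 3.14, 3.14].

## Interface

Orientations are given as a rotation vector (axis times angle).
In Python, from plant import manip, eyes gives the robot as it stands. The module is installed in compiled form; this text tells all that it offers.
- The arm moves only by the tool jog_arm, never from a script. Its argument "rows" is a list of rows, each a list of 3 entries, a list of its own where there are three numbers: the shift along the tool's x, y, z in m, then the turn about the tool's z in rad, then the finger opening in m, from 0 to 0.094. A call has 1 to 10 rows; each row is the pose to reach, as a shift and turn from the pose commanded when the call began, along the tool's axes at that moment; what a row does not reach only later rows make up. A row lasts 1/8 s, in which the tool goes at most 62.5 mm and 10.7 degrees, less where a joint would pass 70% of its speed; a pose out of reach is approached as far as the arm can. A call with a gripper value outside its range is refused whole. The fingers move at their own pace and stop on an object; the grip force is fixed at half the most. Time passes only in rows, so rows that repeat a pose let the fingers close. It gives the time, the measured TCP pose, the force and the opening at its end, in the units of the state.
- manip.state(): the state, without advancing time (a new reading comes with each control period).
- eyes.snapshot(name): name is "side" or "top" or "wrist"; returns a dict with "color" (480x640x3 uint8, red, green, blue), "z_map" (480x640 float32, mm along the optical axis (not along the pixel's ray), 0 where there is no reading), "fx", "fy", "cx", "cy" (pixels), "pose" (4x4, takes a point from camera to world coordinates). Camera axes: x right, y down, z forward; pixel columns grow to the right and rows downward; lengths in mm; the calibration is good to about 2 mm. A picture is of the moment at which its call begins.
- manip.hand_in(): hands the job in, once; it reports no verdict.
The state is a dict: "time": time; "q": joint angles; "qd": joint speeds; "joint_efforts": joint torques, N m; "ee_pos": TCP position; "eef_rot": TCP orientation; "wrist_force": force on the tool from outside, world axes, zero at the start; "moment": the same for the moment, N m; "grip_width": finger opening in mm.
Only numpy, scipy, OpenCV 4.12 (cv2) and the standard library are available. Lean on these libraries where they do the work, as an engineer would, in place of code of your own. Each camera call takes 0.05 s, during which the arm holds its last target. There are 200 camera calls.

## Working session

There is one attempt and no reset: what is moved stays moved. The work goes in short steps, Python scripts to look and compute and a tool call to move; the robot and the scene stay as the last step left them, time stands still between calls to the robot, and variables do not carry over. Pictures are saved under pics/ and viewed, about 8 in all and at most 12, crops included, and the job is handed in when it is done.

Besides the shell and the picture viewer there is one more tool, called after "Call:" by a JSON object that holds its "fn" and its "kwargs", one argument or row to a line. jog_arm: Moves the arm, as the interface text tells. Its arguments: {"type":"object","properties":{"rows":{"type":"array"}},"required":["rows"]}

```bash
mkdir -p pics; cat > h.py <<'E'
import numpy as np, cv2
from plant import manip, eyes
def snap(n):
    s=eyes.snapshot(n); return s
def cloud(s):
    z=s["z_map"].astype(float); v,u=np.mgrid[:480,:640]
    P=np.stack([(u-s["cx"])/s["fx"]*z,(v-s["cy"])/s["fy"]*z,z,np.ones_like(z)],-1)@np.array(s["pose"]).T
    P=P[...,:3]; P[z==0]=np.nan; return P
def save(s,n): cv2.imwrite(f"pics/{n}.png",s["color"][...,::-1])
E
python3 - <<'E'
from h import *
st=manip.state(); print({k:np.round(v,3).tolist() for k,v in st.items()})
for n in("top","side"):
    s=snap(n); save(s,n); np.savez(n,**{k:np.array(v) for k,v in s.items()}); print(n,np.round(s["pose"],3).tolist(),s["fx"])
E
```

```text
{'time': 0.0, 'q': [-1.413, 0.629, 0.038, 1.518, -0.027, 0.996, -0.02], 'qd': [0.001, 0.0, -0.0, 0.001, -0.001, -0.0, -0.001], 'joint_efforts': [0.0, -54.971, 1.144, -18.665, -0.052, 0.023, 0.0], 'ee_pos': [144.083, 633.156, 204.555], 'eef_rot': [-0.351, -3.122, 0.003], 'wrist_force': [0.301, 0.111, 0.199], 'moment': [-0.011, -0.015, 0.047], 'grip_width': 94.372}
top [[0.002, -0.988, 0.155, 371.615], [-1.0, 0.002, 0.026, -29.371], [-0.026, -0.155, -0.988, 1182.25], [0.0, 0.0, 0.0, 1.0]] 566.471955845591
side [[0.721, -0.392, 0.572, -92.698], [-0.693, -0.39, 0.606, -664.405], [-0.015, -0.833, -0.553, 662.391], [0.0, 0.0, 0.0, 1.0]] 480.795312509659
```

View pics/top.png

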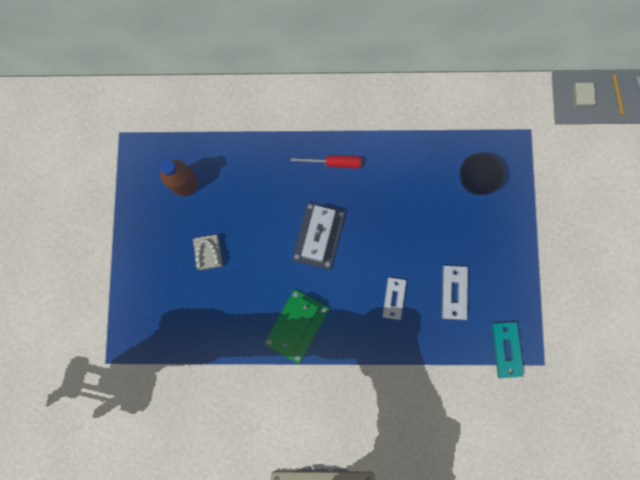

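View pics/side.png

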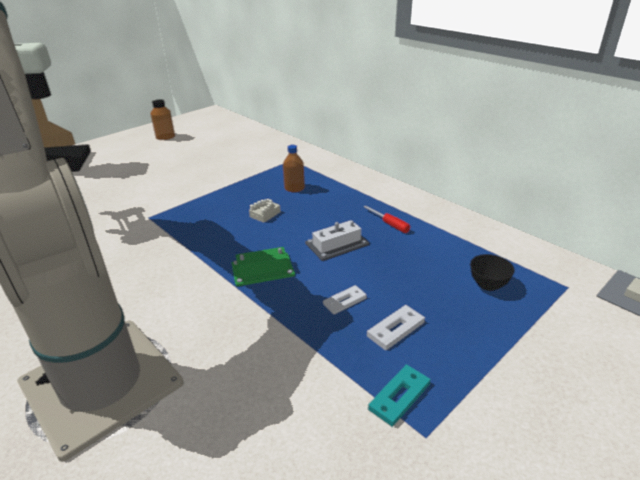

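The top view shows these candidates:
- **Plates:** large silver (455,293), small silver (395,298) and turquoise (508,350). I choose the large silver one.
- **Stands:** dark foot with aluminium block (320,235), and a green one (297,325) that is not meant.
- **Model:** (207,252).

Next I'll measure them and check the choice in a close crop.

```bash
cat >> h.py <<'E'
def rect(P,roi,zlo,zhi):
    u0,v0,u1,v1=roi; Q=P[v0:v1,u0:u1].reshape(-1,3); Q=Q[(Q[:,2]>zlo)&(Q[:,2]<zhi)]
    (c,wh,a)=cv2.minAreaRect(Q[:,:2].astype(np.float32)); b=cv2.boxPoints((c,wh,a))
    e=[b[1]-b[0],b[2]-b[1]]; e=max(e,key=np.linalg.norm); y=np.degrees(np.arctan2(e[1],e[0]))%180
    return np.round(c,1),np.round(wh,1),round(float(y),2),np.round(np.median(Q[:,2]),1),len(Q)
E
python3 - <<'E'
from h import *
s=dict(np.load("top.npz")); P=cloud(s)
for n,r,a,b in [("plate",(430,255,485,330),8,25),("small",(375,265,412,330),6,25),("standtop",(285,195,355,275),33,46),("foot",(285,195,355,275),4,46),("pins",(285,195,355,275),46,80),("model",(180,225,235,280),12,45)]:
    print(n,*rect(P,r,a,b))
Q=P[195:275,285:355].reshape(-1,3);Q=Q[Q[:,2]>45];print(np.round(Q).tolist())
print(np.nanmedian(P[270:285,420:436,2]),np.round(P[262:292:4,455,2]).tolist())
im=s["color"][...,::-1]
A=[cv2.resize(im[v-45:v+45,u-45:u+45],(400,400),interpolation=cv2.INTER_CUBIC)for u,v in((320,235),(440,293))]
cv2.imwrite("pics/c1.png",np.hstack(A))
E
```

```text
plate [ 451.4 -271.6] [ 49.7 117.5] 177.06 13.7 1092
small [ 449.1 -143.2] [127.7  61.3] 4.33 10.5 617
standtop [576.4   8.7] [ 44.4 108.7] 165.67 39.9 1068
foot [579.1   7.6] [147.1 169.3] 179.99 11.2 2537
pins [573.8   4. ] [21.7 88.9] 161.37 52.4 55
model [539.8 240.9] [66.5 50.8] 10.22 23.9 783
[[618.0, 1.0, 55.0], [619.0, -1.0, 50.0], [618.0, -3.0, 55.0], [618.0, 3.0, 46.0], [616.0, 1.0, 52.0], [617.0, -1.0, 50.0], [617.0, -3.0, 48.0], [617.0, -5.0, 51.0], [615.0, 1.0, 49.0], [614.0, -1.0, 52.0], [615.0, -3.0, 50.0], [616.0, -5.0, 46.0], [613.0, -1.0, 47.0], [613.0, -3.0, 48.0], [612.0, -18.0, 45.0], [605.0, 9.0, 46.0], [589.0, 19.0, 45.0], [587.0, 13.0, 46.0], [587.0, 5.0, 45.0], [579.0, 10.0, 63.0], [580.0, 8.0, 60.0], [580.0, 6.0, 61.0], [578.0, 12.0, 61.0], [578.0, 10.0, 60.0], [577.0, 8.0, 63.0], [577.0, 6.0, 66.0], [578.0, 4.0, 59.0], [575.0, 12.0, 63.0], [576.0, 10.0, 60.0], [575.0, 8.0, 66.0], [576.0, 6.0, 60.0], [576.0, 4.0, 58.0], [573.0, 12.0, 62.0], [573.0, 10.0, 62.0], [573.0, 8.0, 62.0], [573.0, 6.0, 63.0], [574.0, 5.0, 56.0], [574.0, 23.0, 46.0], [572.0, 11.0, 57.0], [572.0, 9.0, 55.0], [573.0, 7.0, 55.0], [573.0, 5.0, 50.0], [572.0, 9.0, 48.0], [572.0, 7.0, 46.0], [568.0, -5.0, 47.0], [566.0, 13.0, 46.0], [564.0, 7.0, 45.0], [557.0, 21.0, 47.0], [555.0, 7.0, 46.0], [545.0, 11.0, 47.0], [543.0, 19.0, 45.0], [541.0, 9.0, 46.0], [538.0, 21.0, 51.0], [538.0, 19.0, 50.0], [539.0, 17.0, 48.0], [536.0, 23.0, 53.0], [536.0, 21.0, 53.0], [537.0, 19.0, 48.0], [536.0, 17.0, 51.0], [534.0, 21.0, 52.0], [534.0, 19.0, 53.0], [535.0, 17.0, 49.0], [533.0, 31.0, 46.0], [532.0, 21.0, 49.0], [532.0, 19.0, 51.0], [532.0, 17.0, 49.0], [525.0, 19.0, 46.0]]
0.6634909208664794 [3.0, 13.0, 8.0, -1.0, 14.0, 9.0, 3.0, 2.0]
```

View pics/c1.png

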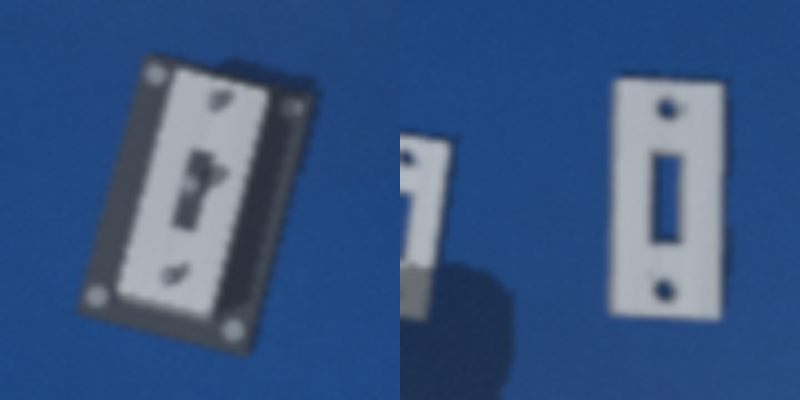

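The crop shows the large silver plate (right half) with its two holes and slot. The stand (left half) has pins near crop (220,98) and (175,275) and the stud near (195,185). Next I'll write a helper that turns world targets into tool shifts.

```bash
cat >> h.py <<'E'
from scipy.spatial.transform import Rotation as Ro
def deltas(*T):
    """targets (x,y,z,yaw of tool x deg) -> tool shift m, turn rad, from measured pose"""
    st=manip.state(); R=Ro.from_rotvec(st["eef_rot"]).as_matrix(); p=np.array(st["ee_pos"])
    yaw=np.degrees(np.arctan2(R[1,0],R[0,0]))
    print("t",st["time"],"p",np.round(p,2),"yaw",round(yaw,2),"tilt",np.round(R[:2,2],4),"F",np.round(st["wrist_force"],1),"w",round(st["grip_width"],1))
    for t in T:
        d=R.T@(np.array(t[:3])-p); a=(t[3]-yaw+180)%360-180
        print(t,"->",np.round(d/1000,4).tolist(),"turn",round(-np.radians(a),4))
E
python3 -c "
from h import *
deltas((500,300,205,177),(520,0,205,177),(451,-271,200,177))"
```

```text
t 0.1 p [144.14 633.22 204.66] yaw 167.17 tilt [-0.0003 -0.0017] F [-0.3  1.2 -0.5] w 94.3
(500, 300, 205, 177) -> [-0.4209, -0.2459, 0.0001] turn -0.1715
(520, 0, 205, 177) -> [-0.507, -0.534, 0.0006] turn -0.1715
(451, -271, 200, 177) -> [-0.4999, -0.8135, 0.0061] turn -0.1715
```

Call:
{"fn": "jog_arm", "kwargs": {
  "rows": [
    [[-0.421,-0.246,0],-0.17,0.094],
    [[-0.421,-0.246,0],-0.17,0.094],
    [[-0.421,-0.246,0],-0.17,0.094],
    [[-0.421,-0.246,0],-0.17,0.094],
    [[-0.421,-0.246,0],-0.17,0.094],
    [[-0.421,-0.246,0],-0.17,0.094],
    [[-0.421,-0.246,0],-0.17,0.094],
    [[-0.507,-0.534,0],-0.17,0.094],
    [[-0.507,-0.534,0],-0.17,0.094],
    [[-0.507,-0.534,0],-0.17,0.094]
  ]
}}

```text
time: 1.35
ee_pos: [494.8, 147.8, 205.2]
eef_rot: [-0.085, -3.14, 0.0]
wrist_force: [1.1, -0.1, -0.0]
grip_width: 94.2
```

```bash
python3 -c "
from h import *
deltas((520,0,200,177),(451,-271,180,177))"
```

```text
t 1.35 p [494.82 147.75 205.2 ] yaw 176.92 tilt [-0.0004 -0.0002] F [ 1.1 -0.1 -0. ] w 94.2
(520, 0, 200, 177) -> [-0.0331, -0.1462, 0.0052] turn -0.0015
(451, -271, 180, 177) -> [0.0212, -0.4205, 0.0253] turn -0.0015
```

Call:
{"fn": "jog_arm", "kwargs": {
  "rows": [
    [[-0.033,-0.146,0.005],0,0.094],
    [[-0.033,-0.146,0.005],0,0.094],
    [[0.021,-0.42,0.025],0,0.094],
    [[0.021,-0.42,0.025],0,0.094],
    [[0.021,-0.42,0.025],0,0.094],
    [[0.021,-0.42,0.025],0,0.094],
    [[0.021,-0.42,0.025],0,0.094],
    [[0.021,-0.42,0.025],0,0.094],
    [[0.021,-0.42,0.025],0,0.094],
    [[0.021,-0.42,0.025],0,0.094]
  ]
}}

```text
time: 2.6
ee_pos: [451.9, -266.5, 180.4]
eef_rot: [-0.08, -3.141, -0.002]
wrist_force: [-0.9, -0.3, 0.3]
grip_width: 93.9
```

```bash
python3 - <<'E'
from h import *
deltas((451,-271,180,177))
s=snap("wrist"); save(s,"w1"); np.savez("w1",**{k:np.array(v) for k,v in s.items()})
print(np.round(s["pose"],3).tolist(),s["fx"]); P=cloud(s)
print(rect(P,(0,0,640,480),9,25)); print(rect(P,(0,0,640,480),11,25))
E
```

```text
t 2.6 p [ 451.89 -266.54  180.39] yaw 177.08 tilt [0.    0.001] F [-0.9 -0.3  0.3] w 93.9
(451, -271, 180, 177) -> [0.0007, -0.0045, 0.0004] turn 0.0014
[[0.051, 0.971, 0.236, 384.129], [0.999, -0.05, -0.011, -263.85], [0.001, 0.236, -0.972, 360.95], [0.0, 0.0, 0.0, 1.0]] 382.7193857416074
(array([ 468.4, -175. ]), array([415.1, 416.6]), 97.54, np.float64(14.8), 18655)
(array([ 467.7, -176.5]), array([413.5, 413.6]), 97.54, np.float64(15.1), 15601)
```

View pics/w1.png

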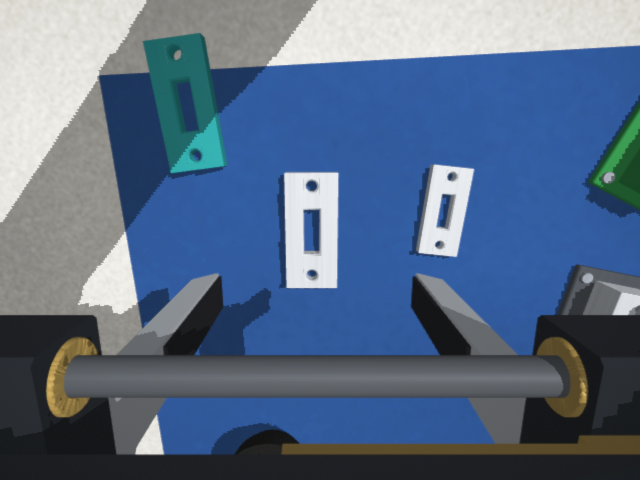

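The wrist view shows the large silver plate centred at (311,230) with holes at (312,185) and (312,274). The small plate is at (445,210) and the turquoise one at (185,105).

```bash
cat >> h.py <<'E'
def bright(s,roi,zp,thr):
    """outline of bright top face, back-projected on the plane z=zp"""
    u0,v0,u1,v1=roi; g=s["color"].min(-1)[v0:v1,u0:u1]; v,u=np.nonzero(g>thr); u=u+u0; v=v+v0
    d=np.stack([(u-s["cx"])/s["fx"],(v-s["cy"])/s["fy"],np.ones(len(u))])
    T=np.array(s["pose"]); d=T[:3,:3]@d; k=(zp-T[2,3])/d[2]; Q=(T[:2,3:4]+d[:2]*k).T
    c,wh,a=cv2.minAreaRect(Q.astype(np.float32)); return np.round(c,1),np.round(wh,1),round(a,2),len(u)
E
python3 - <<'E'
from h import *
s=dict(np.load("w1.npz")); P=cloud(s)
print(rect(P,(265,160,355,300),8,20),rect(P,(265,160,355,300),11,20))
for t in(130,170,200):print(bright(s,(265,160,355,300),14,t))
print(np.round(P[230,270:350:4,2],1).tolist())
E
```

```text
(array([ 457.1, -272.6]), array([ 48., 108.]), 177.09, np.float64(15.3), 5132) (array([ 457.1, -272.6]), array([ 48., 108.]), 177.09, np.float64(15.4), 5080)
(array([ 456.7, -272.5]), array([ 48.7, 108.6]), 87.1, 5270)
(array([ 457.1, -272.6]), array([ 47.9, 107.8]), 87.11, 4952)
(array([ 457.1, -272.6]), array([ 47.5, 107.7]), 87.1, 4802)
[0.4, 2.4, 1.2, 1.0, 16.2, 16.3, 16.3, 15.4, 14.8, 1.5, 2.0, 2.0, 3.0, 15.9, 14.5, 15.9, 14.6, 1.5, 0.4, 2.3]
```

```bash
python3 -c "
from h import *
deltas((457,-272.6,60,177.1),(457,-272.6,4.5,177.1))"
```

```text
t 2.65 p [ 451.95 -266.66  180.49] yaw 177.09 tilt [0.0001 0.0007] F [-0.4  0.6 -0.4] w 94.1
(457, -272.6, 60, 177.1) -> [-0.0053, -0.0058, 0.1205] turn -0.0002
(457, -272.6, 4.5, 177.1) -> [-0.0053, -0.0058, 0.176] turn -0.0002
```

Call:
{"fn": "jog_arm", "kwargs": {
  "rows": [
    [[-0.005,-0.006,0.06],0,0.094],
    [[-0.005,-0.006,0.12],0,0.094],
    [[-0.005,-0.006,0.14],0,0.094],
    [[-0.005,-0.006,0.155],0,0.094],
    [[-0.005,-0.006,0.16],0,0.094],
    [[-0.005,-0.006,0.16],0,0.094]
  ]
}}

```text
time: 3.4
ee_pos: [456.5, -274.6, 21.0]
eef_rot: [0.084, 3.14, -0.001]
wrist_force: [-0.6, 0.4, 0.4]
grip_width: 94.0
```

```bash
python3 -c "
from h import *
deltas((457,-272.6,4.5,177.1))"
```

```text
t 3.4 p [ 456.54 -274.64   20.99] yaw 176.94 tilt [ 0.0009 -0.0005] F [-0.6  0.4  0.4] w 94.0
(457, -272.6, 4.5, 177.1) -> [-0.0003, 0.0021, 0.0165] turn -0.0027
```

Call:
{"fn": "jog_arm", "kwargs": {
  "rows": [
    [[0,0.002,0.01],-0.002,0.094],
    [[0,0.002,0.016],-0.002,0.094],
    [[0,0.002,0.016],-0.002,0.094],
    [[0,0.002,0.016],-0.002,0.02],
    [[0,0.002,0.016],-0.002,0.02],
    [[0,0.002,0.016],-0.002,0.02],
    [[0,0.002,0.016],-0.002,0.02],
    [[0,0.002,0.016],-0.002,0.02],
    [[0,0.002,0.016],-0.002,0.02],
    [[0,0.002,0.016],-0.002,0.02]
  ]
}}

```text
time: 4.65
ee_pos: [456.0, -272.6, 4.5]
eef_rot: [-0.081, -3.14, -0.0]
wrist_force: [-0.3, 0.8, -0.0]
grip_width: 47.8
```

```bash
python3 -c "
from h import *
deltas((457,-272.6,200,177.1),(540,8,200,166))"
```

```text
t 4.65 p [ 456.02 -272.56    4.48] yaw 177.03 tilt [-0.0001  0.0001] F [-0.3  0.8 -0. ] w 47.8
(457, -272.6, 200, 177.1) -> [-0.001, 0.0, -0.1955] turn -0.0011
(540, 8, 200, 166) -> [-0.0693, 0.2846, -0.1955] turn 0.1926
```

```bash
python3 -c "
from h import *
deltas((456,-272.6,200,177.1),(662,-10,200,165.7))"
```

```text
t 4.65 p [ 456.02 -272.56    4.48] yaw 177.03 tilt [-0.0001  0.0001] F [-0.3  0.8 -0. ] w 47.8
(456, -272.6, 200, 177.1) -> [0.0, -0.0, -0.1955] turn -0.0011
(662, -10, 200, 165.7) -> [-0.1921, 0.2729, -0.1955] turn 0.1978
```

Call:
{"fn": "jog_arm", "kwargs": {
  "rows": [
    [[0,0,-0.03],0,0.02],
    [[0,0,-0.08],0,0.02],
    [[0,0,-0.13],0,0.02],
    [[-0.04,0.06,-0.17],0.05,0.02],
    [[-0.08,0.11,-0.196],0.1,0.02],
    [[-0.116,0.164,-0.196],0.15,0.02],
    [[-0.15,0.213,-0.196],0.198,0.02],
    [[-0.18,0.255,-0.196],0.198,0.02],
    [[-0.192,0.273,-0.196],0.198,0.02],
    [[-0.192,0.273,-0.196],0.198,0.02]
  ]
}}

```text
time: 5.9
ee_pos: [662.7, -5.4, 199.3]
eef_rot: [-0.382, -3.117, -0.003]
wrist_force: [-0.9, -0.2, -1.3]
grip_width: 47.5
```

```bash
python3 - <<'E'
from h import *
deltas((662,-10,200,165.7))
s=snap("wrist"); save(s,"w2"); np.savez("w2",**{k:np.array(v) for k,v in s.items()})
deltas((662,-10,200,165.7))
E
```

```text
t 5.9 p [662.66  -5.45 199.27] yaw 166.02 tilt [-0.0007  0.0021] F [-0.9 -0.2 -1.3] w 47.5
(662, -10, 200, 165.7) -> [-0.0005, -0.0046, -0.0007] turn 0.0056
t 5.95 p [661.52  -8.65 199.41] yaw 165.83 tilt [-0.0018 -0.    ] F [-0.2 -1.  -1.5] w 47.8
(662, -10, 200, 165.7) -> [-0.0008, -0.0012, -0.0006] turn 0.0023
```

View pics/w2.png

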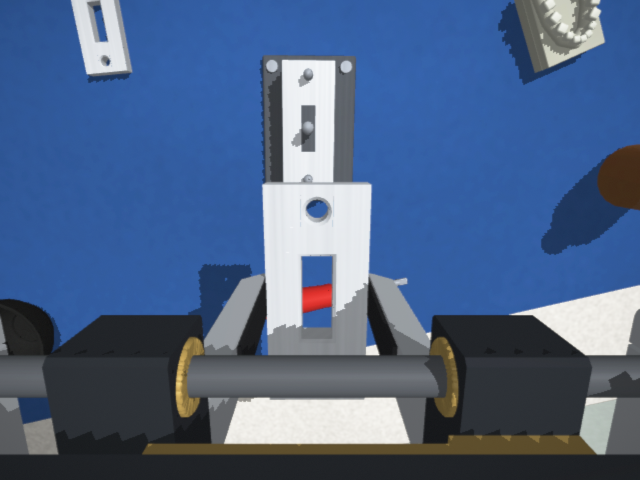

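The wrist view shows the stand top with the near pin at (308,75), the stud at (307,128) and the far pin at (309,180), which is almost hidden by the held plate. The plate's near hole is at (318,209). I'll move back slightly and take a settled shot.

Call:
{"fn": "jog_arm", "kwargs": {
  "rows": [
    [[-0.022,0.002,0],0.0,0.02],
    [[-0.022,0.002,0],0.0,0.02],
    [[-0.022,0.002,0],0.0,0.02],
    [[-0.022,0.002,0],0.0,0.02]
  ]
}}

```text
time: 6.45
ee_pos: [682.8, -14.0, 200.5]
eef_rot: [-0.392, -3.116, 0.0]
wrist_force: [-0.9, 0.4, -1.5]
grip_width: 47.5
```

```bash
cat >> h.py <<'E'
def unproj(s,uv,zp):
    uv=np.atleast_2d(uv).astype(float); d=np.stack([(uv[:,0]-s["cx"])/s["fx"],(uv[:,1]-s["cy"])/s["fy"],np.ones(len(uv))])
    T=np.array(s["pose"]); d=T[:3,:3]@d; k=(zp-T[2,3])/d[2]; return (T[:2,3:4]+d[:2]*k).T
E
python3 - <<'E'
from h import *
deltas((684,-10,200,165.7))
s=snap("wrist"); np.savez("w3",**{k:np.array(v) for k,v in s.items()})
deltas((684,-10,200,165.7))
P=cloud(s); print(rect(P,(230,10,375,175),34,44)); 
for t in (150,180,200): print(bright(s,(270,20,350,168),40,t))
im=s["color"][...,::-1]
a=cv2.resize(im[20:190,250:370],None,fx=3.5,fy=3.5,interpolation=cv2.INTER_CUBIC)
b=cv2.resize(im[160:330,255:375],None,fx=3.3,fy=3.5,interpolation=cv2.INTER_CUBIC)
cv2.imwrite("pics/c3.png",np.hstack([a[:590],b[:590]][:2])[:, :800])
E
```

```text
t 6.45 p [682.81 -13.96 200.52] yaw 165.64 tilt [-0.0009  0.    ] F [-0.9  0.4 -1.5] w 47.5
(684, -10, 200, 165.7) -> [-0.0002, 0.0041, 0.0005] turn -0.001
t 6.5 p [683.03 -13.74 200.58] yaw 165.66 tilt [-0.0005  0.0001] F [ 0.3 -0.2 -1. ] w 47.7
(684, -10, 200, 165.7) -> [-0.0, 0.0039, 0.0006] turn -0.0007
(array([577.5,   7.6]), array([ 44. , 107.3]), 165.58, np.float64(41.3), 6758)
(array([576.9,   6.9]), array([ 67.4, 107.9]), 75.65, 6431)
(array([577.4,   7.3]), array([ 66.5, 107.2]), 75.65, 6069)
(array([577.1,   8. ]), array([ 43.2, 106.4]), 75.56, 5783)
```

View pics/c3.png

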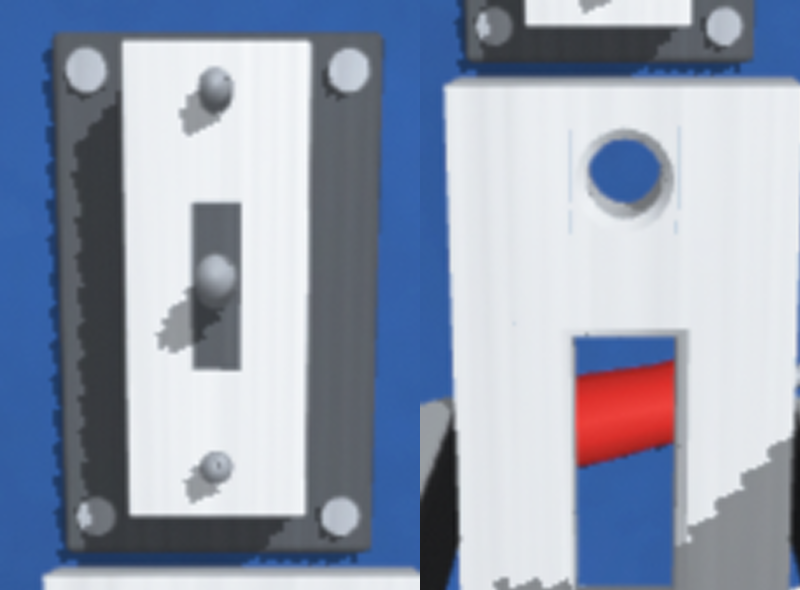

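The crop shows the block top, the near pin tip at crop (217,80), the stud tip at (217,265), the far pin at (217,465) and the plate hole rim centred at (629,172).

```bash
python3 - <<'E'
from h import *
s=dict(np.load("w3.npz")); P=cloud(s)
c=np.array([577.5,7.6]); a=np.radians(165.58); ex=np.array([np.cos(a),np.sin(a)]); ey=np.array([-ex[1],ex[0]])
Q=P[15:180,250:370].reshape(-1,3); loc=np.c_[(Q[:,:2]-c)@ex,(Q[:,:2]-c)@ey,Q[:,2]]
for n,x0,x1,zz in(("pin+",32,52,49),("stud",-20,20,59),("pin-",-52,-32,49)):
    m=(loc[:,0]>x0)&(loc[:,0]<x1)&(loc[:,2]>zz)&(abs(loc[:,1])<12); L=loc[m]; print(n,len(L),np.round(L.mean(0),1),np.round(L.max(0),1),np.round(L.min(0),1))
# tip pixels
for n,u,v,z in(("near",250+217/3.5,20+80/3.5,52),("stud",250+217/3.5,20+265/3.5,63),("far",250+217/3.5,20+465/3.5,52)):
    q=unproj(s,(u,v),z)[0]-c; print(n,np.round([q@ex,q@ey],1))
# held plate in tool frame
p=np.array([683.0,-13.8]); t=np.radians(165.65); tx=np.array([np.cos(t),np.sin(t)]); ty=np.array([tx[1],-tx[0]])
H=P[165:350,255:385]; print("plate z",np.nanmedian(H[10:40,20:110,2][H[10:40,20:110,2]>150]))
q=unproj(s,(318.3,209.1),210)[0]-p; print("hole tool",q@tx,q@ty)
q=unproj(s,(318.3,209.1),211.3)[0]-p; print("hole tool",q@tx,q@ty)
B=H.reshape(-1,3);B=B[(B[:,2]>200)&(B[:,2]<222)]; L=np.c_[(B[:,:2]-p)@tx,(B[:,:2]-p)@ty]; L=L[L[:,0]>15]; print("near edge",np.percentile(L[:,0],99.5)); 
for x in(20,35,48):
    m=abs(L[:,0]-x)<3; print(x,L[m,1].min(),L[m,1].max())
E
```

```text
pin+ 86 [41.7 -0.1 51.8] [45.6  3.9 54.2] [38.1 -4.  49.3]
stud 129 [-0.1 -0.1 62.6] [ 4.5  4.6 65.7] [-4.6 -4.9 59.6]
pin- 72 [-41.7   0.   52. ] [-38.3   3.5  53.9] [-45.7  -3.3  49.5]
near [42.6 -0.9]
stud [ 2.1 -1. ]
far [-41.5  -0.7]
plate z 211.18180222191214
hole tool 42.19921501902399 -0.04476945495949319
hole tool 42.39289280403964 -0.050067157182939824
near edge 53.44936970209274
20 -24.78890782992652 23.02097839030186
35 -24.656061630712596 23.051139757721813
48 -24.78933118434282 23.186702364191078
```

```bash
python3 -c "
from h import *
deltas((577.4,8.2,200,165.6),(577.4,8.2,80,165.6))"
```

```text
t 6.5 p [683.03 -13.74 200.58] yaw 165.66 tilt [-0.0005  0.0001] F [ 0.3 -0.2 -1. ] w 47.7
(577.4, 8.2, 200, 165.6) -> [0.1078, -0.0049, 0.0006] turn 0.0011
(577.4, 8.2, 80, 165.6) -> [0.1077, -0.0049, 0.1206] turn 0.0011
```

Call:
{"fn": "jog_arm", "kwargs": {
  "rows": [
    [[0.05,-0.005,0],0.001,0.02],
    [[0.1,-0.005,0],0.001,0.02],
    [[0.108,-0.005,0.02],0.001,0.02],
    [[0.108,-0.005,0.06],0.001,0.02],
    [[0.108,-0.005,0.1],0.001,0.02],
    [[0.108,-0.005,0.12],0.001,0.02],
    [[0.108,-0.005,0.12],0.001,0.02],
    [[0.108,-0.005,0.12],0.001,0.02],
    [[0.108,-0.005,0.12],0.001,0.02]
  ]
}}

```text
time: 7.62
ee_pos: [578.8, 8.4, 81.7]
eef_rot: [0.393, 3.115, 0.001]
wrist_force: [-0.4, -0.1, -1.1]
grip_width: 47.5
```

```bash
python3 -c "
from h import *
deltas((577.4,8.2,60,165.6))"
```

```text
t 7.625 p [578.79   8.43  81.75] yaw 165.63 tilt [0.0024 0.0001] F [-0.4 -0.1 -1.1] w 47.5
(577.4, 8.2, 60, 165.6) -> [0.0013, -0.0006, 0.0217] turn 0.0006
```

Call:
{"fn": "jog_arm", "kwargs": {
  "rows": [
    [[0.001,-0.0005,0.01],0,0.02],
    [[0.001,-0.0005,0.02],0,0.02],
    [[0.001,-0.0005,0.02],0,0.02],
    [[0.001,-0.0005,0.02],0,0.02],
    [[0.001,-0.0005,0.02],0,0.02]
  ]
}}

```text
time: 8.25
ee_pos: [577.0, 8.1, 60.6]
eef_rot: [0.393, 3.117, 0.0]
wrist_force: [-0.2, -0.0, -1.2]
grip_width: 47.3
```

```bash
python3 -c "
from h import *
deltas((577.4,8.2,56,165.6))"
```

```text
t 8.25 p [576.97   8.15  60.6 ] yaw 165.63 tilt [0.0003 0.    ] F [-0.2 -0.  -1.2] w 47.3
(577.4, 8.2, 56, 165.6) -> [-0.0004, 0.0002, 0.0046] turn 0.0005
```

Settled within 0.5 mm and still clear of the stud. I'll lower slowly onto the pins.

Call:
{"fn": "jog_arm", "kwargs": {
  "rows": [
    [[-0.0004,0,0.003],0,0.02],
    [[-0.0004,0,0.005],0,0.02],
    [[-0.0004,0,0.007],0,0.02],
    [[-0.0004,0,0.008],0,0.02],
    [[-0.0004,0,0.008],0,0.02]
  ]
}}

```text
time: 8.88
ee_pos: [577.1, 8.0, 52.3]
eef_rot: [-0.393, -3.117, 0.0]
wrist_force: [0.2, -0.4, -0.7]
grip_width: 47.2
```

```bash
python3 -c "
from h import *
deltas((577.4,8.2,45,165.6))"
```

```text
t 8.875 p [577.08   8.05  52.35] yaw 165.63 tilt [-0.0002 -0.    ] F [ 0.2 -0.4 -0.7] w 47.2
(577.4, 8.2, 45, 165.6) -> [-0.0003, 0.0002, 0.0073] turn 0.0005
```

Call:
{"fn": "jog_arm", "kwargs": {
  "rows": [
    [[0,0,0.003],0,0.02],
    [[0,0,0.006],0,0.02],
    [[0,0,0.0075],0,0.02],
    [[0,0,0.0085],0,0.02],
    [[0,0,0.0085],0,0.02],
    [[0,0,0.0085],0,0.02]
  ]
}}

```text
time: 9.62
ee_pos: [577.0, 8.1, 44.5]
eef_rot: [-0.393, -3.117, -0.0]
wrist_force: [-1.2, 0.2, 5.9]
grip_width: 47.6
```

```bash
python3 -c "
from h import *
deltas((577.4,8.2,44.5,165.6))"
```

```text
t 9.625 p [577.     8.06  44.51] yaw 165.62 tilt [-0.0001  0.0001] F [-1.2  0.2  5.9] w 47.6
(577.4, 8.2, 44.5, 165.6) -> [-0.0004, 0.0002, 0.0] turn 0.0004
```

Flush: z is back to the grasp height plus 40 mm, with a 6 N reaction. Releasing and lifting.

Call:
{"fn": "jog_arm", "kwargs": {
  "rows": [
    [[0,0,0.006],0,0.094],
    [[0,0,0.006],0,0.094],
    [[0,0,0.006],0,0.094],
    [[0,0,0.006],0,0.094],
    [[0,0,-0.02],0,0.094],
    [[0,0,-0.08],0,0.094],
    [[0,0,-0.14],0,0.094],
    [[0,0,-0.14],0,0.094],
    [[0,0,-0.14],0,0.094]
  ]
}}

```text
time: 10.75
ee_pos: [576.6, 8.2, 183.7]
eef_rot: [-0.393, -3.116, -0.0]
wrist_force: [-0.9, 0.9, -0.0]
grip_width: 94.3
```

```bash
python3 - <<'E'
from h import *
s=snap("wrist"); np.savez("w4",**{k:np.array(v) for k,v in s.items()}); P=cloud(s)
deltas((545,240,195,190.2)); 
print(rect(P,(230,120,390,300),47,59))
Q=P[120:300,230:390].reshape(-1,3); c=np.array([577.5,7.6]); a=np.radians(165.58); ex=np.array([np.cos(a),np.sin(a)]); ey=np.array([-ex[1],ex[0]])
L=np.c_[(Q[:,:2]-c)@ex,(Q[:,:2]-c)@ey,Q[:,2]]
for x in(-50,-30,30,50):
  print(x,[round(float(np.nanmedian(L[(abs(L[:,0]-x)<3)&(abs(L[:,1]-y)<5),2])),1) for y in(-15,15)])
m=(L[:,2]>59)&(abs(L[:,0])<20)&(abs(L[:,1])<8); print("stud",m.sum(),L[m].mean(0))
E
```

```text
t 10.8 p [576.1    8.16 182.84] yaw 165.63 tilt [-0.0023  0.    ] F [0.2 0.3 0.8] w 94.1
(545, 240, 195, 190.2) -> [0.0877, 0.2169, -0.0121] turn -0.4287
(array([577.6,   7.1]), array([ 48.1, 108. ]), 165.64, np.float64(55.3), 6515)
-50 [55.5, 55.5]
-30 [55.3, 55.3]
30 [55.3, 55.4]
50 [55.1, 55.3]
stud 113 [ 8.28125125e-01 -1.33468934e-02  6.26802169e+01]
```

The plate is flush and level (55.3 mm everywhere, with the usual +1.3 mm bias). The stud is at local x ≈ 0.3 mm. Now the model.

Call:
{"fn": "jog_arm", "kwargs": {
  "rows": [
    [[0,0.02,-0.012],-0.03,0.094],
    [[0.02,0.06,-0.012],-0.12,0.094],
    [[0.04,0.11,-0.012],-0.22,0.094],
    [[0.06,0.16,-0.012],-0.32,0.094],
    [[0.088,0.217,-0.012],-0.429,0.094],
    [[0.088,0.217,-0.012],-0.429,0.094],
    [[0.088,0.217,-0.012],-0.429,0.094],
    [[0.088,0.217,-0.012],-0.429,0.094],
    [[0.088,0.217,-0.012],-0.429,0.094]
  ]
}}

```text
time: 11.92
ee_pos: [546.2, 238.6, 195.9]
eef_rot: [0.276, -3.129, 0.001]
wrist_force: [-0.3, 0.1, -0.3]
grip_width: 94.0
```

```bash
python3 - <<'E'
from h import *
s=snap("wrist"); save(s,"w5"); np.savez("w5",**{k:np.array(v) for k,v in s.items()}); P=cloud(s)
deltas((545,240,195,190.2)); 
for z in (12,16,19): print(rect(P,(220,130,410,310),z,45))
E
```

```text
t 11.975 p [546.18 238.83 195.97] yaw -169.92 tilt [-0.     -0.0004] F [-0.4 -0.2 -0.9] w 93.9
(545, 240, 195, 190.2) -> [0.001, 0.0014, 0.001] turn -0.002
(array([540.6, 240.5]), array([65.9, 50. ]), 9.68, np.float64(24.1), 3721)
(array([540.6, 240.5]), array([65.9, 50. ]), 9.68, np.float64(24.1), 3717)
(array([540.6, 240.5]), array([65.9, 50. ]), 9.68, np.float64(24.1), 3717)
```

View pics/w5.png

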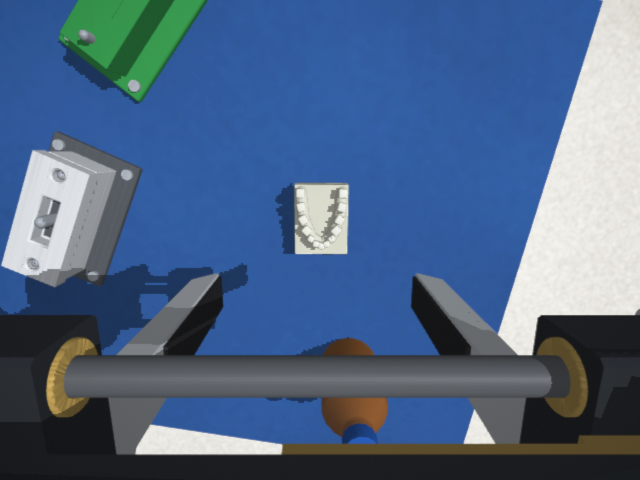

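The wrist view shows the model at (321,218), teeth toward +x, and the bottle at (350,385), beyond the gripper. The plate sits on the stand at (45,215). Before descending I'll check the bottle clearance.

```bash
python3 - <<'E'
from h import *
s=dict(np.load("top.npz")); P=cloud(s)
Q=P[140:210,140:235].reshape(-1,3); Q=Q[Q[:,2]>40]; print(len(Q),Q.min(0),Q.max(0),np.median(Q[Q[:,2]>115],0))
deltas((540.3,240.5,60,189.68),(540.3,240.5,4.5,189.68))
E
```

```text
873 [660.22937745 268.3464096   40.26337655] [718.90967889 325.50282223 136.87539969] [689.71501171 296.77737582 129.82572302]
t 11.975 p [546.18 238.83 195.97] yaw -169.92 tilt [-0.     -0.0004] F [-0.4 -0.2 -0.9] w 93.9
(540.3, 240.5, 60, 189.68) -> [0.0055, 0.0027, 0.136] turn 0.0071
(540.3, 240.5, 4.5, 189.68) -> [0.0055, 0.0028, 0.1915] turn 0.0071
```

Call:
{"fn": "jog_arm", "kwargs": {
  "rows": [
    [[0.0055,0.0027,0.06],0.007,0.094],
    [[0.0055,0.0027,0.12],0.007,0.094],
    [[0.0055,0.0027,0.155],0.007,0.094],
    [[0.0055,0.0027,0.175],0.007,0.094],
    [[0.0055,0.0027,0.175],0.007,0.094],
    [[0.0055,0.0027,0.175],0.007,0.094]
  ]
}}

```text
time: 12.72
ee_pos: [540.7, 241.8, 21.9]
eef_rot: [-0.267, 3.129, 0.001]
wrist_force: [0.4, 0.1, 0.6]
grip_width: 93.9
```

```bash
python3 -c "
from h import *
deltas((540.3,240.5,4.5,189.68))"
```

```text
t 12.725 p [540.7  241.78  21.85] yaw -170.23 tilt [0.0013 0.0006] F [0.4 0.1 0.6] w 93.9
(540.3, 240.5, 4.5, 189.68) -> [0.0006, -0.0012, 0.0174] turn 0.0016
```

Call:
{"fn": "jog_arm", "kwargs": {
  "rows": [
    [[0.0003,-0.001,0.01],0.001,0.094],
    [[0.0003,-0.001,0.0165],0.001,0.094],
    [[0.0003,-0.001,0.0165],0.001,0.094],
    [[0.0003,-0.001,0.0165],0.001,0.02],
    [[0.0003,-0.001,0.0165],0.001,0.02],
    [[0.0003,-0.001,0.0165],0.001,0.02],
    [[0.0003,-0.001,0.0165],0.001,0.02],
    [[0.0003,-0.001,0.0165],0.001,0.02],
    [[0.0003,-0.001,0.0165],0.001,0.02],
    [[0.0003,-0.001,0.0165],0.001,0.02]
  ]
}}

```text
time: 13.98
ee_pos: [539.7, 240.8, 4.5]
eef_rot: [0.267, -3.13, -0.0]
wrist_force: [0.6, 0.2, 0.8]
grip_width: 49.8
```

```bash
python3 -c "
from h import *
deltas((540.3,240.5,150,189.6),(577,8,150,165.6))"
```

```text
t 13.975 p [539.72 240.83   4.51] yaw -170.25 tilt [-0.      0.0001] F [0.6 0.2 0.8] w 49.8
(540.3, 240.5, 150, 189.6) -> [-0.0005, -0.0004, -0.1455] turn 0.0027
(577, 8, 150, 165.6) -> [0.0027, -0.2358, -0.1455] turn 0.4216
```

```bash
python3 -c "
from h import *
deltas((562.5,11.8,130,165.6),(562.5,11.8,90,165.6))"
```

```text
t 13.975 p [539.72 240.83   4.51] yaw -170.25 tilt [-0.      0.0001] F [0.6 0.2 0.8] w 49.8
(562.5, 11.8, 130, 165.6) -> [0.0164, -0.2296, -0.1255] turn 0.4216
(562.5, 11.8, 90, 165.6) -> [0.0164, -0.2296, -0.0855] turn 0.4216
```

Call:
{"fn": "jog_arm", "kwargs": {
  "rows": [
    [[0,0,-0.03],0,0.02],
    [[0,0,-0.08],0.0,0.02],
    [[0,-0.03,-0.126],0.05,0.02],
    [[0,-0.08,-0.126],0.15,0.02],
    [[0.01,-0.13,-0.126],0.25,0.02],
    [[0.015,-0.18,-0.126],0.35,0.02],
    [[0.018,-0.22,-0.126],0.42,0.02],
    [[0.018,-0.23,-0.126],0.42,0.02],
    [[0.018,-0.23,-0.126],0.42,0.02],
    [[0.018,-0.23,-0.126],0.42,0.02]
  ]
}}

```text
time: 15.22
ee_pos: [560.7, 13.3, 130.2]
eef_rot: [-0.387, -3.117, -0.002]
wrist_force: [0.4, 0.1, -1.3]
grip_width: 49.5
```

```bash
python3 - <<'E'
from h import *
deltas((562.5,11.8,75,165.6))
s=snap("wrist"); np.savez("w6",**{k:np.array(v) for k,v in s.items()})
im=s["color"][...,::-1]; cv2.imwrite("pics/c6.png",im[100:480,150:500])
E
```

```text
t 15.225 p [560.71  13.35 130.24] yaw 165.86 tilt [-0.0006  0.0014] F [ 0.4  0.1 -1.3] w 49.5
(562.5, 11.8, 75, 165.6) -> [-0.0022, -0.0011, 0.0552] turn 0.0045
```

View pics/c6.png

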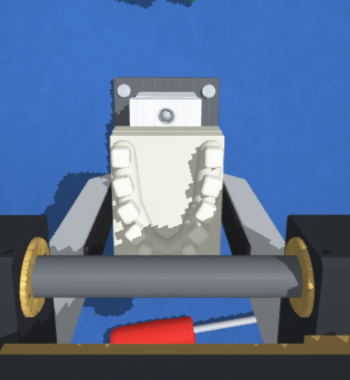

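The crop shows the model held level in the gripper over the stand, with the plate's near hole on its pin at (166,115).

Call:
{"fn": "jog_arm", "kwargs": {
  "rows": [
    [[-0.002,-0.001,0.04],0.004,0.02],
    [[-0.002,-0.001,0.055],0.004,0.02],
    [[-0.002,-0.001,0.058],0.004,0.02],
    [[-0.002,-0.001,0.058],0.004,0.02],
    [[-0.002,-0.001,0.058],0.004,0.02],
    [[-0.002,-0.001,0.058],0.004,0.02]
  ]
}}

```text
time: 16.02
ee_pos: [563.2, 9.6, 73.2]
eef_rot: [0.398, 3.115, 0.0]
wrist_force: [-0.3, 0.2, -2.2]
grip_width: 49.7
```

```bash
python3 - <<'E'
from h import *
deltas((562.5,11.8,67.5,165.6))
s=dict(np.load("w6.npz"));P=cloud(s); p=np.array([560.7,13.35]); t=np.radians(165.86); tx=np.array([np.cos(t),np.sin(t)]); ty=np.array([tx[1],-tx[0]])
B=P[200:330,240:400].reshape(-1,3);B=B[(B[:,2]>140)&(B[:,2]<165)];L=np.c_[(B[:,:2]-p)@tx,(B[:,:2]-p)@ty]; L=L[L[:,0]>5]
print("near edge",np.percentile(L[:,0],[99,99.5]),"sides",np.percentile(L[:,1],[.5,99.5]))
E
```

```text
t 16.025 p [563.16   9.58  73.22] yaw 165.45 tilt [0.0013 0.0001] F [-0.3  0.2 -2.2] w 49.7
(562.5, 11.8, 67.5, 165.6) -> [0.0012, 0.002, 0.0057] turn -0.0026
near edge [32.07973815 32.13866832] sides [-33.50692485  34.35293306]
```

Call:
{"fn": "jog_arm", "kwargs": {
  "rows": [
    [[0.001,0.002,0],-0.0026,0.02],
    [[0.001,0.002,0],-0.0026,0.02],
    [[0.001,0.002,0.002],-0.0026,0.02],
    [[0.001,0.002,0.004],-0.0026,0.02],
    [[0.001,0.002,0.0055],-0.0026,0.02],
    [[0.001,0.002,0.006],-0.0026,0.02],
    [[0.001,0.002,0.006],-0.0026,0.02]
  ]
}}

```text
time: 16.9
ee_pos: [562.1, 11.7, 66.7]
eef_rot: [-0.394, -3.117, -0.0]
wrist_force: [-1.1, -0.1, 2.2]
grip_width: 49.7
```

```bash
python3 -c "
from h import *
deltas((562.5,11.8,67.5,165.6),(577,8.06,67.5,165.6))"
```

```text
t 16.9 p [562.13  11.68  66.7 ] yaw 165.6 tilt [-0.  0.] F [-1.1 -0.1  2.2] w 49.7
(562.5, 11.8, 67.5, 165.6) -> [-0.0003, 0.0002, -0.0008] turn -0.0
(577, 8.06, 67.5, 165.6) -> [-0.0153, 0.0002, -0.0008] turn -0.0
```

It rests on the stud's tip (about 4 N at 66.7). I'll slide along the stand with light pressure.

Call:
{"fn": "jog_arm", "kwargs": {
  "rows": [
    [[0,0,0.0003],0,0.02],
    [[-0.001,0,0.0003],0,0.02],
    [[-0.002,0,0.0003],0,0.02],
    [[-0.003,0,0.0003],0,0.02],
    [[-0.0045,0,0.0003],0,0.02],
    [[-0.006,0,0.0003],0,0.02],
    [[-0.0075,0,0.0003],0,0.02],
    [[-0.009,0,0.0003],0,0.02],
    [[-0.009,0,0.0003],0,0.02]
  ]
}}

```text
time: 18.02
ee_pos: [571.4, 9.6, 66.2]
eef_rot: [0.393, 3.116, 0.0]
wrist_force: [-0.1, -0.0, -0.7]
grip_width: 49.9
```

```bash
python3 -c "
from h import *
deltas((577,8.06,67.5,165.6))"
```

```text
t 18.025 p [571.37   9.64  66.25] yaw 165.62 tilt [0.001  0.0001] F [-0.1 -0.  -0.7] w 49.9
(577, 8.06, 67.5, 165.6) -> [-0.0058, -0.0001, -0.0012] turn 0.0003
```

The load is fading as the stud reaches the bevel. I'll continue to alignment, pushing down gently.

Call:
{"fn": "jog_arm", "kwargs": {
  "rows": [
    [[-0.001,0,0.0005],0,0.02],
    [[-0.002,0,0.0005],0,0.02],
    [[-0.003,0,0.0005],0,0.02],
    [[-0.004,0,0.0005],0,0.02],
    [[-0.005,0,0.001],0,0.02],
    [[-0.005,0,0.0015],0,0.02],
    [[-0.005,0,0.002],0,0.02],
    [[-0.005,0,0.0025],0,0.02],
    [[-0.005,0,0.0025],0,0.02]
  ]
}}

```text
time: 19.15
ee_pos: [575.7, 8.3, 63.6]
eef_rot: [-0.394, -3.117, -0.0]
wrist_force: [-1.1, 0.1, -1.5]
grip_width: 49.7
```

```bash
python3 -c "
from h import *
deltas((577,8.06,58.5,165.6))"
```

```text
t 19.15 p [575.68   8.29  63.61] yaw 165.6 tilt [-0.0001  0.    ] F [-1.1  0.1 -1.5] w 49.7
(577, 8.06, 58.5, 165.6) -> [-0.0013, 0.0001, 0.0051] turn 0.0001
```

The stud is in the socket: the underside is at 59 mm with no contact force. Lowering to flush.

Call:
{"fn": "jog_arm", "kwargs": {
  "rows": [
    [[0,0,0.001],0,0.02],
    [[0,0,0.002],0,0.02],
    [[0,0,0.003],0,0.02],
    [[0,0,0.004],0,0.02],
    [[0,0,0.005],0,0.02],
    [[0,0,0.0055],0,0.02],
    [[0,0,0.0055],0,0.02]
  ]
}}

```text
time: 20.02
ee_pos: [575.7, 8.3, 58.5]
eef_rot: [0.394, 3.117, 0.0]
wrist_force: [-1.7, -0.2, 2.2]
grip_width: 49.4
```

```bash
python3 -c "
from h import *
deltas((577,8.06,58.5,165.6))"
```

```text
t 20.025 p [575.74   8.29  58.48] yaw 165.6 tilt [0.0001 0.0001] F [-1.7 -0.2  2.2] w 49.4
(577, 8.06, 58.5, 165.6) -> [-0.0013, 0.0001, -0.0] turn 0.0001
```

Call:
{"fn": "jog_arm", "kwargs": {
  "rows": [
    [[0,0,0.0005],0,0.02],
    [[0,0,0.001],0,0.02],
    [[0,0,0.001],0,0.02],
    [[0,0,0.001],0,0.02]
  ]
}}

```text
time: 20.52
ee_pos: [575.8, 8.3, 58.5]
eef_rot: [0.394, 3.116, 0.0]
wrist_force: [-3.6, 0.5, 11.3]
grip_width: 49.8
```

```bash
python3 -c "
from h import *
deltas((577,8.06,58.5,165.6))"
```

```text
t 20.525 p [575.76   8.26  58.46] yaw 165.6 tilt [0.0004 0.0001] F [-3.6  0.5 11.3] w 49.8
(577, 8.06, 58.5, 165.6) -> [-0.0013, 0.0001, -0.0] turn 0.0001
```

Call:
{"fn": "jog_arm", "kwargs": {
  "rows": [
    [[0,0,0.0003],0,0.02],
    [[0,0,0.0003],0,0.02],
    [[0,0,0.0003],0,0.02],
    [[0,0,0.0003],0,0.02],
    [[0,0,0.0003],0,0.02],
    [[0,0,0.0003],0,0.02]
  ]
}}

```text
time: 21.28
ee_pos: [575.7, 8.3, 58.5]
eef_rot: [0.394, 3.116, 0.0]
wrist_force: [-4.6, 0.4, 14.2]
grip_width: 49.8
```

```bash
python3 - <<'E'
from h import *
s=snap("side"); im=s["color"][...,::-1]; cv2.imwrite("pics/s2.png",cv2.resize(im[130:330,230:530],None,fx=2.6,fy=2.6,interpolation=cv2.INTER_CUBIC))
for _ in range(3): snap("wrist"); deltas()
E
```

```text
t 21.375 p [575.78   8.27  58.45] yaw 165.6 tilt [0.0005 0.0002] F [-4.2 -0.1 13.8] w 49.9
t 21.425 p [575.73   8.3   58.45] yaw 165.6 tilt [0.0004 0.0002] F [-3.5  0.2 14. ] w 49.9
t 21.475 p [575.78   8.3   58.47] yaw 165.61 tilt [0.0005 0.0002] F [-3.7  0.  13.7] w 49.4
```

View pics/s2.png

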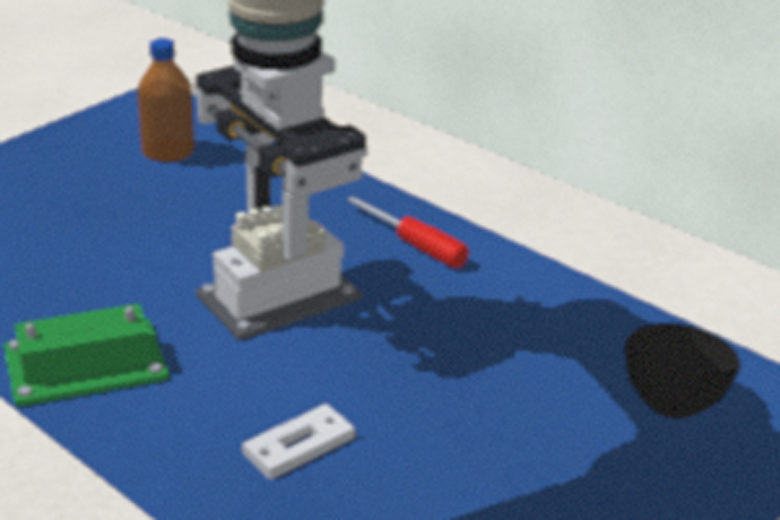

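The side crop shows the model flush on the plate and stand at about (280,240), held by the gripper. The bottle, screwdriver and bowl are where they were. The press is steady at about 14 N, so I'm handing in.

```bash
python3 -c "
from h import *
print(manip.hand_in()); deltas()"
```

```text
the job is handed in; nothing more can be done
None
the job is handed in; nothing more can be done
```

The plate is flush on the stand and released. The model is down on the stud, and I handed the job in with the gripper still holding the model and pressing it at about 14 N, after about 21.5 s of the 67 s.

- **Plate:** I took the large silver one and lowered it over both guide pins. It came down exactly 40 mm above its grasp height with a 6 N reaction. The depth camera showed it level within about 0.4 mm, reading about 1.3 mm high, as it did for everything else.
- **Model:** I set it parallel on the stud's tip, offset along the stand, with about 4 N of contact. I then slid it about 14 mm until the stud went into the socket, and lowered it flush. The final gripper height of 58.5 mm puts the underside at 54 mm, as specified.
- **Last checks:** the force was steady at 13.7–14.2 N downward, with a sideways force of about 4 N. The side picture shows the model seated, with the bottle, bowl and screwdriver untouched.
- **Small disagreement:** the two cameras differed by about 1 mm on the stand's position and by several mm in the first plate reading. I used the wrist camera.

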